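# Tip the tube rack onto its feet and push it up to the reading screen

## Task

The green test-tube rack was left standing on its end: push it over so that it tips onto its feet with the holes facing up, let it settle, then push it sideways along the bench until one long side lies flush against the white reading screen, the whole rack in front of the screen. Only push it with the fingers: do not lift or carry it, do not topple it any other way, and leave the bottles, jar, mortar and jug alone.

Things in the scene. Friction and masses are not known exactly. Their poses are not given: they have to be found in the camera images.
- rack: Loose green test-tube rack, 160 long x 85 wide x 65 mm high, 0.25 kg, weight even, tips past balance at 22 deg. Starts on end. Origin: centre of the end it stands on. z: along its length (up at first); y: across its width; x: out of its underside (foot runners): at first level, the way to tip it; down once on its feet. Perforated top face (6 x 3 holes, 16 mm square) at x = -32.5 mm.
- rack_foot (a point): Centre of the rack's underside (160 x 85 mm), in the plane of its feet: 32.5 mm along x and 80 mm along z from the rack's origin, same axes. On the bench (height 0) once the rack stands on its feet.
- rack_heel (a point): Middle of the 85 mm edge between the end the rack stands on and its underside: 32.5 mm along x from the rack's origin. The rack pivots on this edge, which stays on the bench at height 0 throughout a proper tip and push.
- screen: White upright panel fixed to the bench, left or right of the rack, 340 mm long (its x, roughly away from the robot), 15 mm thick (its y, faces at +-7.5 mm), 98 mm high; a dark end post, 105 mm high, at each end. Origin: centre of its base, on the bench. Either face will do. With the rack flush, rack_foot is 50 mm from the panel's mid-plane.
- amber_red: Amber glass bottle with red cap, 56 mm across, 115 mm tall; loose; leave alone. Origin: centre of its base.
- amber_green: Amber glass bottle with green cap, 52 mm across, 100 mm tall; loose; leave alone. Origin: centre of its base.
- vial: Small amber jar with white lid, 36 mm across, 60 mm tall; loose; leave alone. Origin: centre of its base.
- wash_bottle: White wash bottle with red cap and spout, 72 mm across, 200 mm tall; loose; leave alone. Origin: centre of its base.
- mortar: Black mortar with a wooden pestle in it, 84 mm across, 75 mm tall (pestle to 112 mm); loose; leave alone. Origin: centre of its base.
- tube_jug: White jug holding three stoppered glass tubes, 84 mm across, 186 mm tall with the tubes; loose; leave alone. Origin: centre of its base.
- spot_plate: White porcelain spot plate with blue wells, 120 x 90 x 12 mm, fixed to the bench on the other side of the rack from the screen. Origin: centre of its base.
Not all that is in view belongs to the job. Several things have the shape of the rack; the one meant has the colours described above.

How it is judged:
On the way, in this order (a step that is already met when the one before it is completed fails the run):
1. the rack has been tipped onto its feet and lies still (angle between rack's own x axis and vertical above 3 rad and height (world z) of rack_foot below 0.012 m and linear speed of rack below 0.02 m/s and angular speed of rack below 0.15 rad/s), for 0.2 s.
2. the rack has been pushed flush against the screen (angle between rack's own x axis and vertical above 3 rad and height (world z) of rack_foot below 0.012 m and y of rack_foot in the frame of screen between -0.056 and 0.056 m and angle between the z axis of rack and the x axis of screen, either way round below 0.08 rad and x of rack_foot in the frame of screen between -0.09 and 0.09 m), for 0.2 s.
At the end, for the whole second after the job is handed in: The rack rests on its feet, holes up (within about 8 degrees), one long side flush against the screen (middle of the side within about 6 mm of the panel, within about 4.5 degrees of parallel), its middle within 90 mm of the screen's middle so that all of it is in front of the panel, at rest (all of step 2 and linear speed of rack below 0.02 m/s and angular speed of rack below 0.15 rad/s); the robot touches nothing.
It fails at once if the rack is lifted or carried, or toppled onto its back or side (its pivot edge leaves the bench by more than 25 mm) (height (world z) of rack_heel above 0.025 m).
It fails at once if a bottle, jar, mortar or jug is disturbed (moved more than 20 mm or tipped) (distance of any of amber_red, amber_green, vial, wash_bottle, mortar, tube_jug from where it was at the start of the episode above 0.02 m or angle between any of amber_red, amber_green, vial, wash_bottle, mortar, tube_jug's own z axis and vertical above 0.3 rad).
It also fails if it takes over 45 s, if anything falls off the work surface, if the arm or the gripper's body presses on something with over 40 N, if the wrist force passes 120 N, or if a joint passes its speed limit or range.

## Robot

A 7-joint arm with a two-finger parallel gripper is mounted at the origin on the work surface. World frame = base frame: x ahead of the robot, y to its left, z up, the work surface at z = 0. Lengths are in m, angles in rad, forces in N, time in s.
With the tool pointing down it reaches from about 0.35 to 0.9 m from the base axis. Payload 8.1 kg.
Tool frame: the origin (TCP) lies midway between the tips of the shut fingers; the grasp point (between the pads) lies 19 mm behind it (r.tcp_to_grasp is the distance from the TCP to the grasp point, in m); z points along the fingers, y is the line along which they close (so a half turn about z gives the same grasp; the last joint's range is limited). The gripper opens to 85 mm and grips with 20 to 120 N. Pads are 22 mm wide; open, the fingers measure 114 mm over their backs; the gripper's body (76 mm by 85 mm) begins 54 mm behind the grasp point. The pads swing forward as they close: fully open they stand 13 mm farther back than shut.
Start: joints at [1.001, 0.434, 0.025, 1.573, -0.012, 1.134, -0.075], TCP at [0.281, -0.558, 0.231] pointing down, gripper open.
Joint ranges: [-2.62, 2.62], [-0.44, 2.09], [-1.27, 1.32], [0.08, 2.57], [-1.32, 4.46], [0.12, 2], [-2.74, 2.74]. Speed limits (rad/s): [2.22, 2.22, 3.01, 3.01, 3.14, 3.14, 3.14].

## Interface

Orientations are given as [roll, pitch, yaw] about the fixed x, y, z axes, in that order (R = Rz(yaw) Ry(pitch) Rx(roll)).
In Python, from bench import r, optics gives the robot as it stands.
- The arm moves only by the shell command python3 -m handwheel 'ROWS' [FORCE]. ROWS is JSON, a list of rows, each an object with "translation": the shift along the tool's x, y, z in cm, a list of three; "turn": the turn, a rotation vector about the tool's x, y, z in rad, a list of three; "jaw": the closure, from 0 (fully open) to 1 (shut). A call has exactly 8 rows; each row shifts and turns the commanded pose from where the row before left it, along the tool's axes as they then stand; what a row does not reach is not made up. A row lasts 1/8 s, in which the tool goes at most 62.5 mm and 10.7 degrees, less where a joint would pass 70% of its speed; a pose out of reach is approached as far as the arm can. A call with a gripper value outside its range is refused whole. The fingers move at their own pace and stop on an object; FORCE is the grip in N (left out, the last holds). Time passes only in rows, so rows that do not move let the fingers close, or fill a call up. It gives the time, the measured TCP pose, the force, the opening and the grip force at its end, in the units of the state.
- r.get_obs(): the state, without advancing time (a new reading comes with each control period).
- optics.snapshot(name): name is "scene" or "side" or "wrist"; returns the picture (420x560x3 uint8, red, green, blue); there is no depth.
- optics.camera_params(name): a dict with "K" (3x3 intrinsics, pixels), "rvec" (rotation vector, rad) and "tvec" (3), from world to camera coordinates, as OpenCV has them; the wrist camera has in their place "mount" (4x4, takes a point from camera to tool coordinates, whose origin is the TCP and whose axes are the flange's). Camera axes: x right, y down, z forward; pixel columns grow to the right and rows downward; lengths in m; the calibration is good to about 2 mm. The wrist camera is an equidistant fisheye: a pixel r from the principal point sees the ray r / f radians off the axis. A picture is of the moment at which its call begins: read the wrist's pose just before it. camera_params takes no time and is no camera call.
- r.close_job(): hands the job in; it is judged then, once.
The state is a dict: "time": time; "joint_positions": joint angles; "dq": joint speeds; "effort": joint torques, N m; "ee_pos": TCP position; "orientation": TCP orientation; "contact_force": force on the tool from outside, world axes, zero at the start; "moment": the same for the moment, N m; "finger_gap": finger opening in m; "gripper_force": force on a finger pad.
Only numpy, scipy, OpenCV 4.12 (cv2) and the standard library are available. Lean on these libraries where they do the work, as an engineer would, in place of code of your own. Each camera call takes 0.05 s, during which the arm holds its last target. There are 200 camera calls.

## Working session

There is one attempt and no reset: what is moved stays moved. The work goes in short steps, Python scripts to look and compute and a shell command to move; the robot and the scene stay as the last step left them, time stands still between calls to the robot, and variables do not carry over. Pictures are saved under pics/ and viewed, at most 10 in all, crops included, and the job is handed in when it is done.

```bash
mkdir -p pics; python3 - <<'E'
from bench import r, optics
import cv2,numpy as np
o=r.get_obs();print(o['time'],o['ee_pos'],o['orientation'],o['finger_gap'])
for n in ['scene','side','wrist']:
    p=optics.snapshot(n);cv2.imwrite(f'pics/{n}0.png',p[:,:,::-1])
    c=optics.camera_params(n);print(n,{k:np.round(v,4).tolist() for k,v in c.items() if not isinstance(v,str)})
    if 'rvec' in c:
        R=cv2.Rodrigues(np.array(c['rvec']))[0];print('cam at',-R.T@np.array(c['tvec']).ravel())
a=cv2.imread('pics/scene0.png');b=cv2.imread('pics/side0.png')
cv2.imwrite('pics/both0.png',cv2.resize(np.vstack([a,b]),None,fx=.7,fy=.7))
E
```

```text
0.0 [ 0.28098223 -0.5577106   0.23053784] [-3.14003107e+00  1.78829653e-04  4.66757129e-01] 0.08504765730938338
scene {'K': [[398.6077, 0.0, 279.4856], [0.0, 398.6077, 213.0631], [0.0, 0.0, 1.0]], 'rvec': [2.3514, 0.7235, -0.2905], 'tvec': [-0.4604, -0.1905, 1.3915]}
cam at [ 0.98692252 -0.58870535  0.92956364]
side {'K': [[538.0307, 0.0, 286.2188], [0.0, 538.0307, 212.9204], [0.0, 0.0, 1.0]], 'rvec': [0.1772, -2.7942, 1.2737], 'tvec': [0.54, 0.1083, 1.3627]}
cam at [0.39747106 1.01955319 0.98117179]
wrist {'K': [[325.1923, 0.0, 278.1085], [0.0, 325.1923, 209.4022], [0.0, 0.0, 1.0]], 'mount': [[-0.0009, -0.9656, -0.2599, 0.0653], [1.0, -0.0006, -0.0009, -0.0005], [0.0007, -0.2599, 0.9656, -0.1421], [0.0, 0.0, 0.0, 1.0]]}
```

View pics/scene0.png

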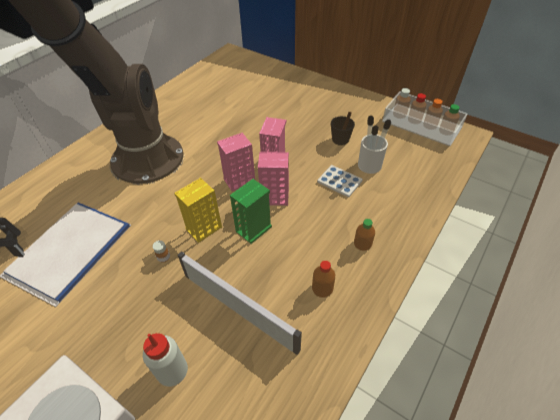

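View pics/side0.png

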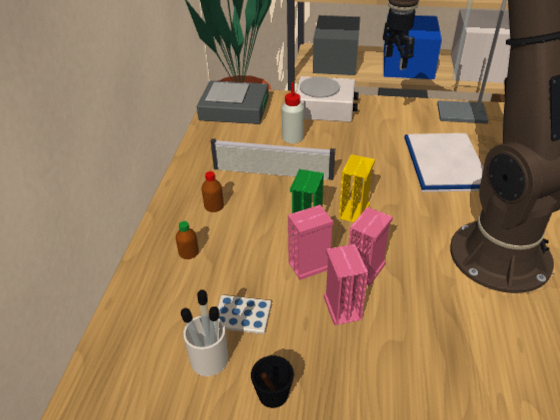

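Scene shows the candidates on end: green rack at scene (251,211) / side (307,195), yellow (199,209), pinks (237,162), (273,140), (273,180). I choose the green one. The screen runs (183,265)-(297,340) in the scene view. Next, a close crop.

```bash
cat > h.py <<'E'
from bench import r, optics
import cv2,numpy as np
def ray(n,uv):
    c=optics.camera_params(n);K=np.array(c['K']);R=cv2.Rodrigues(np.array(c['rvec'],float))[0];t=np.array(c['tvec'],float).ravel()
    d=R.T@np.linalg.inv(K)@np.array([uv[0],uv[1],1.]);return -R.T@t,d
def onz(n,uv,z):
    o,d=ray(n,uv);return o+d*(z-o[2])/d[2]
def proj(n,p):
    c=optics.camera_params(n);return cv2.projectPoints(np.array(p,float).reshape(-1,1,3),np.array(c['rvec'],float),np.array(c['tvec'],float),np.array(c['K']),None)[0].reshape(-1,2)
E
python3 - <<'E'
import cv2,numpy as np
a=cv2.imread('pics/scene0.png');b=cv2.imread('pics/side0.png')
A=cv2.resize(a[165:255,215:290],None,fx=6,fy=6,interpolation=cv2.INTER_CUBIC)[:540,:400]
B=cv2.resize(b[160:250,275:345],None,fx=6,fy=6,interpolation=cv2.INTER_CUBIC)[:540,:400]
cv2.imwrite('pics/crop1.png',np.hstack([A,B]))
print(A.shape,B.shape)
C=cv2.resize(a[235:355,170:305],None,fx=3,fy=3,interpolation=cv2.INTER_CUBIC)[:360,:400]
D=cv2.resize(b[130:190,205:340],None,fx=3,fy=3,interpolation=cv2.INTER_CUBIC)
D=cv2.copyMakeBorder(D,0,360-D.shape[0],0,0,cv2.BORDER_CONSTANT)[:,:400]
cv2.imwrite('pics/crop2.png',np.hstack([C,D]))
E
```

```text
(540, 400, 3) (540, 400, 3)
```

View pics/crop1.png

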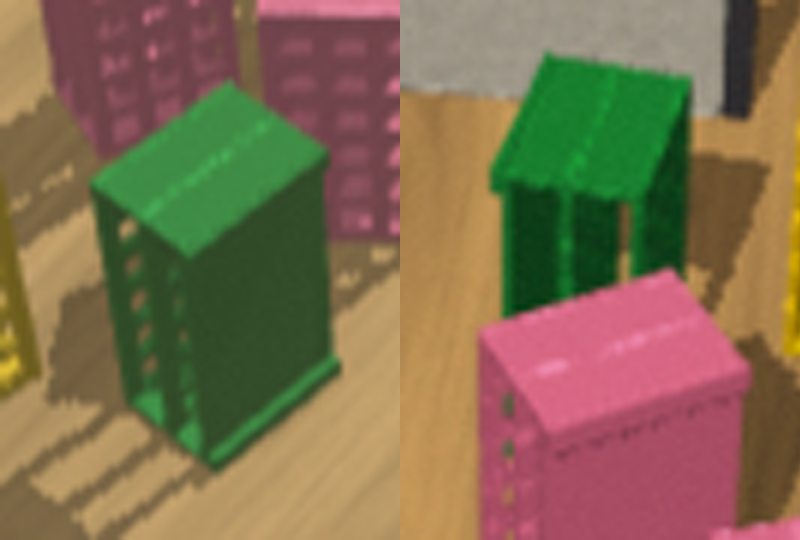

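View pics/crop2.png

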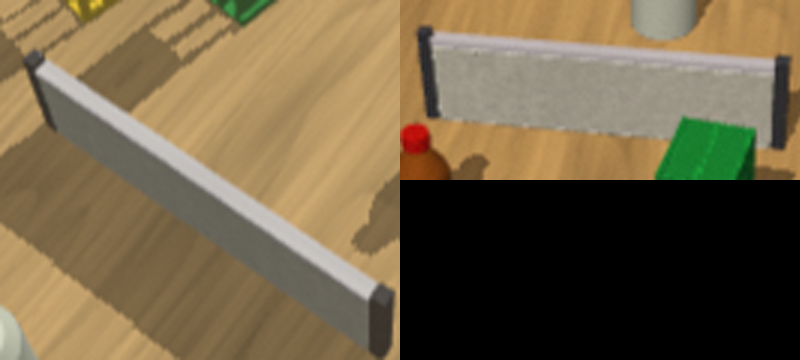

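The crop shows the green rack's upper end with corners at crop (92,185), (232,82), (328,155), (190,255), a solid dark face to the right, and an open face with bars to the left. The screen's post tops are at about scene (182,255) and (299,333).

```bash
python3 - <<'E'
from h import *
S=lambda u,v:((u+.5)/6+215-.5,(v+.5)/6+165-.5)
T=lambda u,v:((u-400+.5)/6+275-.5,(v+.5)/6+160-.5)
a=[onz('scene',S(*p),.16)[:2] for p in[(92,185),(232,82),(328,155),(190,255)]]
b=[onz('side',T(*p),.16)[:2] for p in[(547,55),(692,80),(637,200),(492,187)]]
for q in(a,b):
    print(np.round(q,3).tolist(),np.mean(q,0).round(4))
    for i in range(4):
        d=q[(i+1)%4]-q[i];print(i,np.linalg.norm(d).round(4),np.degrees(np.arctan2(d[1],d[0])).round(1))
print('bottom',[onz('scene',S(*p),0)[:2].round(3) for p in[(130,403),(215,468),(340,368)]])
C=lambda u,v:((u+.5)/3+170-.5,(v+.5)/3+235-.5)
D=lambda u,v:((u-400+.5)/3+205-.5,(v+.5)/3+130-.5)
print('scene bottom near ends',[onz('scene',C(*p),0)[:2].round(4) for p in[(55,128),(370,345),(382,358)]])
print('scene post top',[onz('scene',C(*p),.105)[:2].round(4) for p in[(35,60),(381,295)]])
print('scene panel top edges L/R',[onz('scene',C(*p),.098)[:2].round(4) for p in[(42,72),(368,296),(52,62),(372,285)]])
print('side base',[onz('side',D(*p),0)[:2].round(4) for p in[(440,116),(660,137)]],'top',[onz('side',D(*p),.098)[:2].round(4) for p in[(435,35),(770,62),(435,45),(770,72)]])
# others
a_=cv2.imread('pics/scene0.png');hsv=cv2.cvtColor(a_,cv2.COLOR_BGR2HSV)
for nm,uv,z in[('vial',(160,248),.06),('amber_red',(325,266),.115),('amber_green',(368,224),.1),('wash',(168,345),.19),('mortar',(342,125),.075),('jug',(374,142),.1),('plate',(339,180),.012),('pink1',(235,143),.16),('pink2',(274,125),.16),('pink3',(274,160),.16),('yellow',(196,189),.16)]:
    print(nm,onz('scene',uv,z)[:2].round(3))
E
```

```text
[[0.461, -0.082], [0.474, 0.003], [0.537, -0.01], [0.522, -0.091]] [ 0.4985 -0.0451]
0 0.0863 81.5
1 0.0646 -11.7
2 0.0821 -100.5
3 0.0616 172.1
[[0.522, -0.093], [0.459, -0.082], [0.474, 0.001], [0.534, -0.0]] [ 0.4972 -0.0438]
0 0.064 170.4
1 0.0849 79.4
2 0.0594 -1.4
3 0.0934 -97.3
bottom [array([ 0.46, -0.08]), array([ 0.519, -0.088]), array([ 0.533, -0.005])]
scene bottom near ends [array([ 0.4485, -0.2748]), array([ 0.7925, -0.2813]), array([ 0.8059, -0.2847])]
scene post top [array([ 0.4501, -0.2712]), array([ 0.8009, -0.2811])]
scene panel top edges L/R [array([ 0.4589, -0.2741]), array([ 0.7919, -0.2844]), array([ 0.4589, -0.262 ]), array([ 0.7897, -0.2758])]
side base [array([ 0.7947, -0.2832]), array([ 0.5655, -0.2739])] top [array([ 0.7906, -0.285 ]), array([ 0.4585, -0.2758]), array([ 0.7866, -0.2676]), array([ 0.4573, -0.259 ])]
vial [ 0.358 -0.27 ]
amber_red [ 0.768 -0.106]
amber_green [0.792 0.08 ]
wash [ 0.63  -0.471]
mortar [0.516 0.445]
jug [0.657 0.393]
plate [0.612 0.264]
pink1 [0.338 0.092]
pink2 [0.386 0.226]
pink3 [0.479 0.095]
yellow [ 0.37  -0.115]
```

Only the green one fits the description. Its solid underside faces away from the robot (tip direction about −9.7° from world x), its centre is at (0.498, −0.045), and the screen mid is about (0.625, −0.275), turned −1.8°. I'll turn the tool, shut the fingers and go behind the rack.

```bash
python3 -m handwheel '[{"translation":[0,0,0],"turn":[0,0,-0.156],"jaw":1},{"translation":[0,0,0],"turn":[0,0,-0.156],"jaw":1},{"translation":[0,0,0],"turn":[0,0,-0.156],"jaw":1},{"translation":[0,0,0],"turn":[0,0,-0.156],"jaw":1},{"translation":[0,0,0],"turn":[0,0,-0.156],"jaw":1},{"translation":[0,0,0],"turn":[0,0,-0.156],"jaw":1},{"translation":[0,0,0],"turn":[0,0,0],"jaw":1},{"translation":[0,0,0],"turn":[0,0,0],"jaw":1}]'
python3 -m handwheel '[{"translation":[6,0.6,0],"turn":[0,0,0],"jaw":1},{"translation":[6,0.6,0],"turn":[0,0,0],"jaw":1},{"translation":[6,0.6,0],"turn":[0,0,0],"jaw":1},{"translation":[6,0.6,0],"turn":[0,0,0],"jaw":1},{"translation":[6,0.6,0],"turn":[0,0,0],"jaw":1},{"translation":[6,0.6,0],"turn":[0,0,0],"jaw":1},{"translation":[6,0.6,0],"turn":[0,0,0],"jaw":1},{"translation":[6,0.6,0],"turn":[0,0,0],"jaw":1}]'
```

```text
time: 1.15
ee_pos: [0.2811, -0.5581, 0.2311]
orientation: [-3.141, -0.0, 1.399]
contact_force: [-0.6, -0.7, -1.0]
finger_gap: -0.0002
gripper_force: 0.0
time: 2.15
ee_pos: [0.4092, -0.0911, 0.2317]
orientation: [3.14, 0.0, 1.4]
contact_force: [1.1, -0.6, 0.5]
finger_gap: 0.0002
gripper_force: 0.0
```

```bash
python3 -m handwheel '[{"translation":[3,0.2,0],"turn":[0,0,0],"jaw":1},{"translation":[3,0.2,0],"turn":[0,0,0],"jaw":1},{"translation":[0,0,0],"turn":[0,0,0],"jaw":1},{"translation":[0,0,2.5],"turn":[0,0,0],"jaw":1},{"translation":[0,0,2.5],"turn":[0,0,0],"jaw":1},{"translation":[0,0,2.5],"turn":[0,0,0],"jaw":1},{"translation":[0,0,2.5],"turn":[0,0,0],"jaw":1},{"translation":[0,0,0],"turn":[0,0,0],"jaw":1}]'
python3 - <<'E'
from h import *
a=[optics.snapshot(n)[:,:,::-1] for n in('wrist','scene')]
cv2.imwrite('pics/w1.png',cv2.resize(np.hstack([a[0],a[1][80:,100:380][:, :].copy() if 0 else cv2.resize(a[1][120:300,140:360],(513,420))]),None,fx=.74,fy=.74))
E
```

```text
time: 3.15
ee_pos: [0.4215, -0.0353, 0.1301]
orientation: [-3.138, 0.001, 1.401]
contact_force: [0.3, 0.3, 0.6]
finger_gap: -0.0002
gripper_force: 0.0
```

View pics/w1.png

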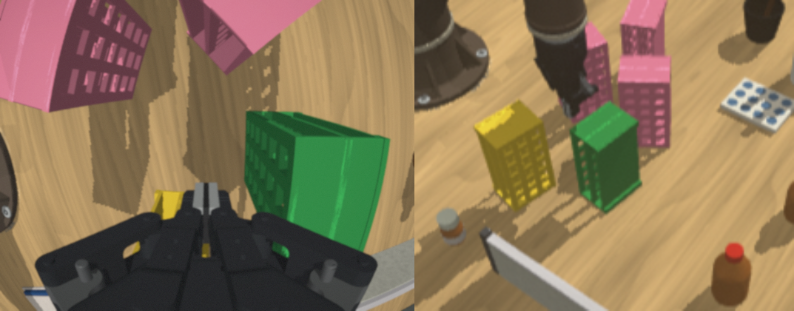

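The wrist view shows the perforated face of the green rack, at (265,165), turned to the fingers, so pushing along tool +y is right.

```bash
python3 -m handwheel '[{"translation":[0,1,0],"turn":[0,0,0],"jaw":1},{"translation":[0,1,0],"turn":[0,0,0],"jaw":1},{"translation":[0,0.8,0],"turn":[0,0,0],"jaw":1},{"translation":[0,0.8,0],"turn":[0,0,0],"jaw":1},{"translation":[0,0.8,0],"turn":[0,0,0],"jaw":1},{"translation":[0,0.8,0],"turn":[0,0,0],"jaw":1},{"translation":[0,0.8,0],"turn":[0,0,0],"jaw":1},{"translation":[0,0,0],"turn":[0,0,0],"jaw":1}]'
python3 - <<'E'
from h import *
a=[optics.snapshot(n)[:,:,::-1] for n in('side','scene')]
cv2.imwrite('pics/t1.png',np.hstack([cv2.resize(a[0][130:290,230:390],(400,400)),cv2.resize(a[1][130:290,180:340],(400,400))]))
E
```

```text
time: 4.25
ee_pos: [0.4826, -0.0445, 0.1312]
orientation: [3.141, -0.0, 1.403]
contact_force: [0.1, -0.8, 0.4]
finger_gap: 0.0002
gripper_force: 0.0
```

View pics/t1.png

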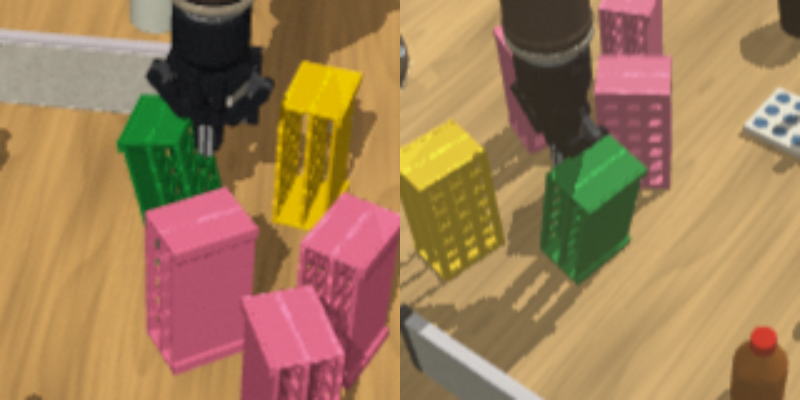

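The rack is tipping properly and tilting away from the robot; its base hasn't slid (lip at about (578,280) in the crop). I'll continue past balance.

```bash
python3 -m handwheel '[{"translation":[0,0.8,0],"turn":[0,0,0],"jaw":1},{"translation":[0,0.8,0],"turn":[0,0,0],"jaw":1},{"translation":[0,0.8,0],"turn":[0,0,0],"jaw":1},{"translation":[0,0.8,0],"turn":[0,0,0],"jaw":1},{"translation":[0,0.8,0],"turn":[0,0,0],"jaw":1},{"translation":[0,0,-3],"turn":[0,0,0],"jaw":1},{"translation":[0,0,-3],"turn":[0,0,0],"jaw":1},{"translation":[0,0,-3],"turn":[0,0,0],"jaw":1}]'
python3 - <<'E'
from h import *
a=[optics.snapshot(n)[:,:,::-1] for n in('side','scene')]
cv2.imwrite('pics/side2.png',a[0]);cv2.imwrite('pics/scene2.png',a[1])
cv2.imwrite('pics/t2.png',np.hstack([cv2.resize(a[0][120:280,200:360],(400,400)),cv2.resize(a[1][160:320,200:360],(400,400))]))
E
```

```text
time: 5.35
ee_pos: [0.5216, -0.0512, 0.2222]
orientation: [-3.141, -0.0, 1.403]
contact_force: [0.5, 0.1, -0.1]
finger_gap: -0.0003
gripper_force: 0.0
```

View pics/t2.png

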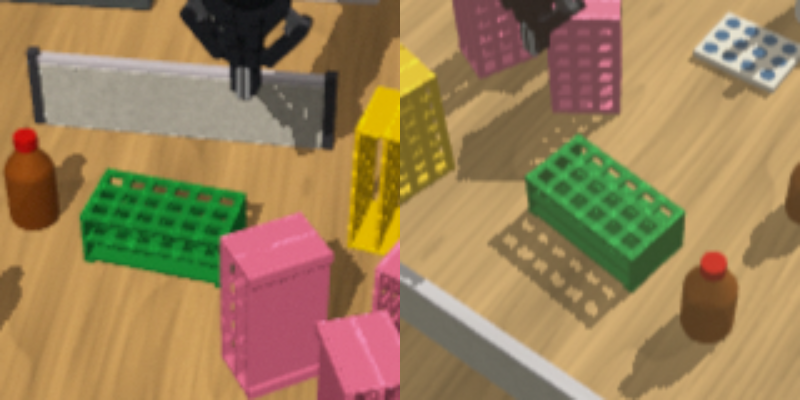

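The rack is on its feet with the holes up; in the scene crop its top corners are at (578,137), (685,210), (632,258), (527,180). Now I measure it, and the pink rack beside it.

```bash
python3 - <<'E'
from h import *
hsv={n:cv2.cvtColor(cv2.imread(f'pics/{n}2.png'),cv2.COLOR_BGR2HSV) for n in('scene','side')}
m=cv2.inRange(hsv['scene'],(45,90,30),(80,255,255));k,l,s,c=cv2.connectedComponentsWithStats(m);i=1+np.argmax(s[1:,4]);print(s[i])
S=lambda u,v:((u-400+.5)/2.5+200-.5,(v+.5)/2.5+160-.5)
T=lambda u,v:((u+.5)/2.5+200-.5,(v+.5)/2.5+120-.5)
q=[onz('scene',S(*p),.065)[:2] for p in[(578,137),(685,210),(632,256),(527,180)]]
print(np.round(q,3).tolist(),np.mean(q,0).round(4),[ (np.linalg.norm(q[(j+1)%4]-q[j]).round(4),np.degrees(np.arctan2(*(q[(j+1)%4]-q[j])[::-1])).round(1)) for j in range(4)])
q=[onz('side',T(*p),.065)[:2] for p in[(108,170),(246,193),(240,238),(83,214)]]
print(np.round(q,3).tolist(),np.mean(q,0).round(4),[ (np.linalg.norm(q[(j+1)%4]-q[j]).round(4),np.degrees(np.arctan2(*(q[(j+1)%4]-q[j])[::-1])).round(1)) for j in range(4)])
print('pink top side',[onz('side',T(*p),.16)[:2].round(3) for p in[(222,243),(222+80,215),(331,258),(242,262)]])
print('pink base scene',[onz('scene',S(*p),0)[:2].round(3) for p in[(552,107),(620,112)]])
for f in['pics/scene0.png','pics/scene2.png']:
    print(f,[onz('scene',u,z)[:2].round(3) for u,z in[((325,266),.115)]])
E
```

```text
[ 250  214   64   62 2150]
[[0.54, -0.013], [0.694, -0.032], [0.679, -0.112], [0.529, -0.094]] [ 0.6106 -0.0628] [(np.float64(0.1551), np.float64(-7.3)), (np.float64(0.0814), np.float64(-100.5)), (np.float64(0.151), np.float64(173.0)), (np.float64(0.082), np.float64(82.4))]
[[0.68, -0.117], [0.524, -0.095], [0.522, -0.021], [0.692, -0.04]] [ 0.6044 -0.068 ] [(np.float64(0.1569), np.float64(172.0)), (np.float64(0.0738), np.float64(91.8)), (np.float64(0.1706), np.float64(-6.3)), (np.float64(0.078), np.float64(-98.8))]
pink top side [array([0.525, 0.096]), array([0.455, 0.047]), array([0.424, 0.105]), array([0.503, 0.12 ])]
pink base scene [array([0.451, 0.053]), array([0.527, 0.093])]
pics/scene0.png [array([ 0.768, -0.106])]
pics/scene2.png [array([ 0.768, -0.106])]
```

```bash
python3 -m handwheel '[{"translation":[0,0,0],"turn":[0,0,-0.136],"jaw":1},{"translation":[3,3,0],"turn":[0,0,0],"jaw":0.5},{"translation":[3,3,0],"turn":[0,0,0],"jaw":0},{"translation":[2.7,3,0],"turn":[0,0,0],"jaw":0},{"translation":[0,0,0],"turn":[0,0,0],"jaw":0},{"translation":[0,0,4],"turn":[0,0,0],"jaw":0},{"translation":[0,0,4],"turn":[0,0,0],"jaw":0},{"translation":[0,0,0],"turn":[0,0,0],"jaw":0}]'
```

```text
time: 6.45
ee_pos: [0.6115, 0.0314, 0.1382]
orientation: [-3.135, 0.002, 1.538]
contact_force: [0.8, -0.0, 0.5]
finger_gap: 0.0853
gripper_force: 0.0
```

```bash
python3 -m handwheel '[{"translation":[0,0,3],"turn":[0,0,0],"jaw":0},{"translation":[0,0,3],"turn":[0,0,0],"jaw":0},{"translation":[0,0,3],"turn":[0,0,0],"jaw":0},{"translation":[0,0,2],"turn":[0,0,0],"jaw":0},{"translation":[0,0,1.6],"turn":[0,0,0],"jaw":0},{"translation":[-1,0,0],"turn":[0,0,0],"jaw":0},{"translation":[-1,0,0],"turn":[0,0,0],"jaw":0},{"translation":[-1,0,0],"turn":[0,0,0],"jaw":0}]'
```

```text
time: 7.45
ee_pos: [0.6138, 0.0016, 0.0162]
orientation: [3.14, 0.0, 1.538]
contact_force: [0.3, -0.6, 0.7]
finger_gap: 0.0855
gripper_force: 0.0
```

```bash
python3 -m handwheel '[{"translation":[-1,0.05,0],"turn":[0,0,0],"jaw":0},{"translation":[-1,0.05,0],"turn":[0,0,0],"jaw":0},{"translation":[-1,0.05,0],"turn":[0,0,0],"jaw":0},{"translation":[-1,0.05,0],"turn":[0,0,0],"jaw":0},{"translation":[-1,0.05,0],"turn":[0,0,0],"jaw":0},{"translation":[-1,0.05,0],"turn":[0,0,0],"jaw":0},{"translation":[-1,0.05,0],"turn":[0,0,0],"jaw":0},{"translation":[-1,0.05,0],"turn":[0,0,0],"jaw":0}]'
python3 - <<'E'
from h import *
a=[optics.snapshot(n)[:,:,::-1] for n in('side','scene')]
cv2.imwrite('pics/t3.png',np.hstack([cv2.resize(a[0][110:270,200:360],(400,400)),cv2.resize(a[1][190:350,170:330],(400,400))]))
E
```

```text
time: 8.45
ee_pos: [0.6148, -0.0777, 0.0154]
orientation: [3.141, -0.0, 1.539]
contact_force: [-0.2, 3.1, 1.8]
finger_gap: 0.0856
gripper_force: 1.6
```

View pics/t3.png

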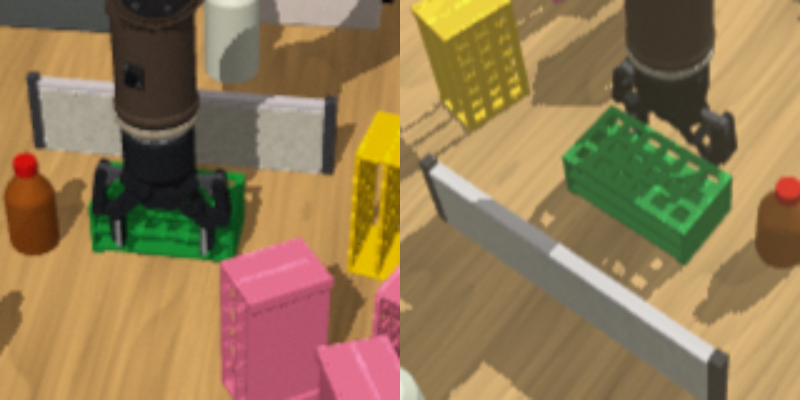

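The rack is upright, square to the fingers and parallel to the screen (scene crop, near edge (565,160)-(685,262)). I'll keep pushing, slowing toward contact.

```bash
python3 -m handwheel '[{"translation":[-1.1,0.05,0],"turn":[0,0,0],"jaw":0},{"translation":[-1.1,0.05,0],"turn":[0,0,0],"jaw":0},{"translation":[-1.1,0.05,0],"turn":[0,0,0],"jaw":0},{"translation":[-1.1,0.05,0],"turn":[0,0,0],"jaw":0},{"translation":[-1.1,0.05,0],"turn":[0,0,0],"jaw":0},{"translation":[-1.1,0.05,0],"turn":[0,0,0],"jaw":0},{"translation":[-0.8,0.05,0],"turn":[0,0,0],"jaw":0},{"translation":[-0.6,0.05,0],"turn":[0,0,0],"jaw":0}]'
python3 -m handwheel '[{"translation":[-0.3,0,0],"turn":[0,0,0],"jaw":0},{"translation":[-0.3,0,0],"turn":[0,0,0],"jaw":0},{"translation":[-0.2,0,0],"turn":[0,0,0],"jaw":0},{"translation":[0,0,0],"turn":[0,0,0],"jaw":0},{"translation":[0,0,0],"turn":[0,0,0],"jaw":0},{"translation":[0,0,0],"turn":[0,0,0],"jaw":0},{"translation":[0,0,0],"turn":[0,0,0],"jaw":0},{"translation":[0,0,0],"turn":[0,0,0],"jaw":0}]'
```

```text
time: 9.55
ee_pos: [0.6161, -0.1579, 0.0153]
orientation: [-3.142, 0.0, 1.538]
contact_force: [-0.0, 1.0, -0.5]
finger_gap: 0.0851
gripper_force: 0.5
time: 10.55
ee_pos: [0.6158, -0.1653, 0.0153]
orientation: [3.142, 0.0, 1.539]
contact_force: [0.7, 0.3, 0.4]
finger_gap: 0.085
gripper_force: 0.0
```

Not yet at the screen; I advance in small steps until force appears.

```bash
python3 -m handwheel '[{"translation":[-0.2,0,0],"turn":[0,0,0],"jaw":0},{"translation":[-0.2,0,0],"turn":[0,0,0],"jaw":0},{"translation":[-0.1,0,0],"turn":[0,0,0],"jaw":0},{"translation":[0,0,0],"turn":[0,0,0],"jaw":0},{"translation":[0,0,0],"turn":[0,0,0],"jaw":0},{"translation":[0,0,0],"turn":[0,0,0],"jaw":0},{"translation":[0,0,0],"turn":[0,0,0],"jaw":0},{"translation":[0,0,0],"turn":[0,0,0],"jaw":0}]'
python3 -m handwheel '[{"translation":[-0.2,0,0],"turn":[0,0,0],"jaw":0},{"translation":[-0.1,0,0],"turn":[0,0,0],"jaw":0},{"translation":[0,0,0],"turn":[0,0,0],"jaw":0},{"translation":[0,0,0],"turn":[0,0,0],"jaw":0},{"translation":[0,0,0],"turn":[0,0,0],"jaw":0},{"translation":[0,0,0],"turn":[0,0,0],"jaw":0},{"translation":[0,0,0],"turn":[0,0,0],"jaw":0},{"translation":[0,0,0],"turn":[0,0,0],"jaw":0}]'
```

```text
time: 11.55
ee_pos: [0.6156, -0.1704, 0.0153]
orientation: [-3.142, 0.0, 1.539]
contact_force: [0.4, 0.4, 0.3]
finger_gap: 0.0857
gripper_force: 0.1
time: 12.55
ee_pos: [0.6155, -0.172, 0.0153]
orientation: [-3.141, -0.001, 1.54]
contact_force: [-1.6, 5.4, 1.3]
finger_gap: 0.0854
gripper_force: 2.5
```

```bash
python3 -m handwheel '[{"translation":[-0.15,0,0],"turn":[0,0,0],"jaw":0},{"translation":[-0.1,0,0],"turn":[0,0,0],"jaw":0},{"translation":[0,0,0],"turn":[0,0,0],"jaw":0},{"translation":[0,0,0],"turn":[0,0,0],"jaw":0},{"translation":[0,0,0],"turn":[0,0,0],"jaw":0},{"translation":[0,0,0],"turn":[0,0,0],"jaw":0},{"translation":[0,0,0],"turn":[0,0,0],"jaw":0},{"translation":[0,0,0],"turn":[0,0,0],"jaw":0}]'
```

```text
time: 13.55
ee_pos: [0.6153, -0.172, 0.0153]
orientation: [-3.141, -0.004, 1.542]
contact_force: [-2.3, 10.9, 2.4]
finger_gap: 0.0854
gripper_force: 5.4
```

The rack is firmly against the screen: force rises with no motion. Back off, lift, look.

```bash
python3 -m handwheel '[{"translation":[0.5,0,0],"turn":[0,0,0],"jaw":0},{"translation":[1.5,0,0],"turn":[0,0,0],"jaw":0},{"translation":[3,0,0],"turn":[0,0,0],"jaw":0},{"translation":[3,0,0],"turn":[0,0,0],"jaw":0},{"translation":[0,0,-5],"turn":[0,0,0],"jaw":0},{"translation":[0,0,-6],"turn":[0,0,0],"jaw":0},{"translation":[0,0,-6],"turn":[0,0,0],"jaw":0},{"translation":[0,0,-5],"turn":[0,0,0],"jaw":0}]'
python3 - <<'E'
from h import *
a=[optics.snapshot(n)[:,:,::-1] for n in('side','scene')]
cv2.imwrite('pics/t4.png',np.hstack([cv2.resize(a[0][110:270,200:360],(400,400)),cv2.resize(a[1][210:370,170:330],(400,400))]))
E
```

```text
time: 14.55
ee_pos: [0.6183, -0.0953, 0.2381]
orientation: [3.14, 0.0, 1.539]
contact_force: [0.6, 0.4, -0.4]
finger_gap: 0.0856
gripper_force: 0.0
```

View pics/t4.png

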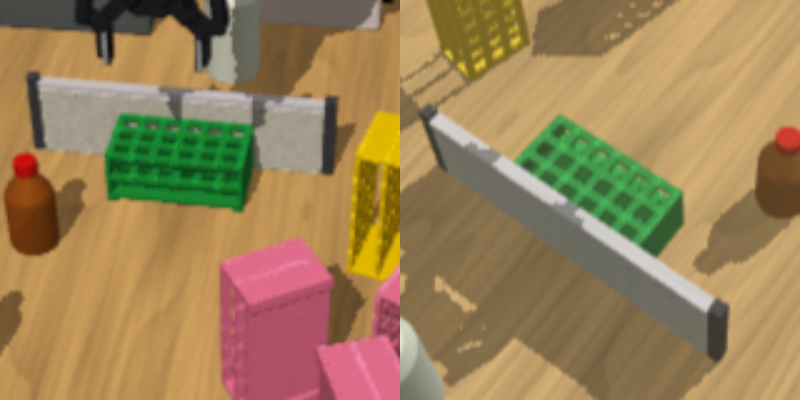

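The rack stands on its feet against the screen, near the middle (side crop, top face (122,115), (253,125), (247,158), (107,150)). One numeric check before handing in.

```bash
python3 - <<'E'
from h import *
T=lambda u,v:((u+.5)/2.5+200-.5,(v+.5)/2.5+110-.5)
q=np.array([onz('side',T(*p),.065)[:2] for p in[(122,115),(253,125),(247,158),(107,150)]])
S=lambda u,v:((u-400+.5)/2.5+170-.5,(v+.5)/2.5+210-.5)
p=np.array([onz('scene',S(*p),.065)[:2] for p in[(560,116),(684,192)]])
print(q.round(3).tolist(),q.mean(0),p.round(3).tolist(),np.degrees(np.arctan2(*(p[1]-p[0])[::-1])))
c=np.array([.6255,-.2755]);th=-.031;n=np.array([-np.sin(th),np.cos(th)])
print('outer edge to mid-plane (want .0925)',(p-c)@n,'x',(p-c)@[np.cos(th),np.sin(th)])
E
```

```text
[[0.693, -0.269], [0.536, -0.267], [0.536, -0.202], [0.697, -0.199]] [ 0.61528775 -0.23415962] [[0.541, -0.182], [0.7, -0.184]] -0.7244601120220271
outer edge to mid-plane (want .0925) [0.09043491 0.09333691] x [-0.08685082  0.07122851]
```

Flush and parallel within about 1°, centred within about 8 mm.

```bash
python3 -c "
from bench import r
print(r.close_job())"
```

```text
the job is handed in; nothing more can be done
None
```

I tipped the green rack onto its feet and pushed it flush against the white screen, about 1° off parallel and 8 mm off the screen's middle by the last camera check; I touched nothing else and handed the job in, but no verdict came back.

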